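# Raise the hub-cleaning guard window to its pointer

### The job

Push the clear sliding window of the timber guard up from beneath its lip, with your fingertips or the outside of your fingers, until the underside of the lip is level with the tip of the steel pointer on the upright, then take your hand away. Do not pinch the lip, and do not shift the pointer or disturb the flask, the mug and the screwdriver.

Things in the scene. Friction and masses are not known exactly. Their poses are not given: they have to be found in the camera images.
- frame: Fixed timber guard; origin on the table, z up, x away from its open front, y left. Plywood base 18 mm thick: x -110..230, y +-200 mm. Two uprights 36 x 44 mm at y = +-158 mm, 425 mm high, lean 25 degrees towards +x; the window slides between them along (sin 25, 0, cos 25 degrees). Joint at 0: pane bottom at (-20, 0, 110) mm; below it a kick board only to z = 49 mm, free space under the lip.
- sash (a joint): Travel of the window up its slope in m: 0 fully down, 0.19 fully up. It is counterweighted (weights hidden in the uprights), so it needs about 3 to 6 N along its slope to move either way and stays where it is left.
- lip_edge (a point): Middle of the front lower edge of the lip: an aluminium bar along the bottom of the window, standing out level towards the front (-x), 45 mm deep (x), 190 mm wide (y), 12 mm thick. Its underside is level and reaches from this point 45 mm in +x to the pane. Moves with the window; axes parallel to the frame's. Its height is compared with the pointer.
- pointer_tip (a point): Tip of the dark steel pointer: a cone 32 mm long, 16 mm thick at its root, on a 50 x 24 mm plate clamped to the front of the right-hand (-y) upright, pointing inwards (+y) just past the end of the lip. Its height on the upright varies. Stiffly clamped; axes parallel to the frame's.
- flask: Red metal flask, 68 mm diameter, 190 mm tall, standing beside the guard; origin under its centre. Leave alone.
- mug: Grey mug, 80 mm diameter, 90 mm tall, standing beside the guard; origin under its centre. Leave alone.
- driver: Screwdriver lying on the table along the front edge of the base, about 200 mm long, below 40 mm high; origin under its middle. Leave alone.

How it is judged (in metres and radians):
On the way, in this order (a step that is already met when the one before it is completed fails the run):
1. the fingers push the window up from beneath its lip: bearing on the lip's lower part and not on its top, they have moved it at least 10 mm (contact force between the fingers and lip_lower above 0.5 N and contact force between the fingers and lip_upper below 0.5 N and distance of lip_edge from where it was at the start of the episode above 0.01 m), for 0.1 s.
2. the underside of the lip comes level with the pointer (within 8 mm) while the fingers still bear on the lip, not let fly (z of lip_edge in the frame of pointer_tip between -0.008 and 0.008 m and (contact force between the fingers and lip_lower above 0.3 N or contact force between the fingers and lip_upper above 0.3 N)), for 0.05 s.
At the end, for the whole second after the job is handed in: The window stands still with the underside of its lip within 8 mm in height of the pointer's tip, the pointer within 5 mm and the flask, mug and screwdriver within 20 mm of where they began, flask and mug upright (z of lip_edge in the frame of pointer_tip between -0.008 and 0.008 m and velocity of joint sash between -0.005 and 0.005 m/s and distance of pointer_tip from where it was at the start of the episode below 0.005 m and distance of each of flask, mug, driver from where it was at the start of the episode below 0.02 m and angle between each of flask, mug's own z axis and vertical below 0.15 rad); the robot touches nothing.
It fails at once if the lip is pinched: fingers bear on its top and its underside at once (contact force between the fingers and lip_lower above 1 N and contact force between the fingers and lip_upper above 1 N).
It fails at once if the pointer is shifted by more than 5 mm (distance of pointer_tip from where it was at the start of the episode above 0.005 m).
It fails at once if the flask, mug or screwdriver is moved, lifted or carried by more than 20 mm (distance of any of flask, mug, driver from where it was at the start of the episode above 0.02 m).
It also fails if it takes over 48 s, if anything falls off the work surface, if the arm or the gripper's body presses on something with over 40 N, if the wrist force passes 120 N, or if a joint passes its speed limit or range.

### The arm

A 6-joint arm with a two-finger parallel gripper is mounted at the origin on the work surface. World frame = base frame: x ahead of the robot, y to its left, z up, the work surface at z = 0. Lengths are in mm, angles in rad, forces in N, time in s.
With the tool pointing down it reaches from about 300 to 875 mm from the base axis. Payload 4.2 kg.
Tool frame: the origin (TCP) lies between the finger pads; the fingertips stand 19 mm ahead of it and the grasp point (between the pads) is the TCP; z points along the fingers, y is the line along which they close (so a half turn about z gives the same grasp; the last joint's range is limited). The gripper opens to 85 mm and grips with 20 to 120 N. Pads are 22 mm wide; open, the fingers measure 114 mm over their backs; the gripper's body (76 mm by 85 mm) begins 54 mm behind the grasp point. The pads swing forward as they close: fully open they stand 13 mm farther back than shut.
Start: joints at [-1.197, 0.32, 1.565, -0, 1.257, -0.02], TCP at [220.631, -531, 250.338] pointing down, gripper open.
Joint ranges: [-3.11, 3.11], [-0.84, 2.01], [0.21, 2.61], [-1.34, 4.49], [0.05, 2.63], [-2.56, 2.56]. Speed limits (rad/s): [2.57, 2.57, 3.14, 3.14, 3.14, 3.14].

### API

Orientations are given as a rotation vector (axis times angle).
In Python, from workcell import ctrl, get_image, calibration gives the robot as it stands. Calls block until the motion is done:
- ctrl.move_pose(position, orientation): joint-space move of the TCP to a pose.
- ctrl.movel(position, vel=150, ori=None, contact_N=None): straight line of the TCP; ori=None keeps the orientation; vel is the mean speed in mm/s. With contact_N (N) it stops when the force on the tool has changed by that much, and returns True; else False.
- ctrl.move_j(angles): joint-space move.
- ctrl.gripper_to(opening, strength=None): finger opening in mm; strength is the grip in N (None keeps the last); returns when the fingers have stopped.
- ctrl.wait(seconds).
- ctrl.solve_ik(position, orientation): joint angles nearest the present ones, or None.
- get_image(name): name is "scene" or "top" or "wrist"; returns the picture (420x560x3 uint8, red, green, blue); there is no depth.
- calibration(name): a dict with "mtx" (3x3 intrinsics, pixels), "D" ([k1, k2, p1, p2, k3] as OpenCV has them; the pictures are not rectified), "rvec" (rotation vector, rad) and "tvec" (3), from world to camera coordinates, as OpenCV has them. Camera axes: x right, y down, z forward; pixel columns grow to the right and rows downward; lengths in mm; the calibration is good to about 2 mm. A picture is of the moment at which its call begins: read the wrist's pose just before it. calibration takes no time and is no camera call; for the wrist camera it gives the pose at the moment of the call.
A pose or a line that the arm cannot do raises ctrl.MotionError and nothing moves.
- ctrl.sign_off(): hands the job in; it is judged then, once.
Readings, each from a call of its own:
- ctrl.read_clock(): time.
- ctrl.read_q(): joint angles.
- ctrl.read_dq(): joint speeds.
- ctrl.read_tau(): joint torques, N m.
- ctrl.read_tcp_pos(): TCP position.
- ctrl.read_tool_rot(): TCP orientation.
- ctrl.read_contact_force(): force on the tool from outside, world axes, zero at the start.
- ctrl.read_ft_torque(): the same for the moment, N m.
- ctrl.read_grip_width(): finger opening in mm.
- ctrl.read_gripper_force(): force on a finger pad.
Only numpy, scipy, OpenCV 4.12 (cv2) and the standard library are available. Lean on these libraries where they do the work, as an engineer would, in place of code of your own. Each camera call takes 0.05 s, during which the arm holds its last target. There are 200 camera calls.

## Working session

There is one attempt and no reset: what is moved stays moved. The work goes in short steps, each a Python script; the robot and the scene stay as the last script left them, time stands still between calls to the robot, and variables do not carry over. Pictures are saved under pics/ and viewed, at most 10 in all, crops included, and the job is handed in when it is done.

```bash
mkdir -p pics; python3 - <<'E'
from workcell import ctrl,get_image,calibration
import cv2,numpy as np
for n in("scene","top"):
    im=get_image(n); cv2.imwrite(f"pics/{n}0.png",im[...,::-1])
    c=calibration(n); R=cv2.Rodrigues(np.array(c["rvec"],float))[0]
    print(n,np.round(-R.T@np.ravel(c["tvec"])),np.round(R[2],2),np.array(c["mtx"])[0,0])
E
```

```text
scene [617. 525. 936.] [-0.04 -0.52 -0.85] 386.8269604069915
top [ 375.   28. 1103.] [ 0.17 -0.03 -0.98] 394.9760599365709
```

View pics/scene0.png

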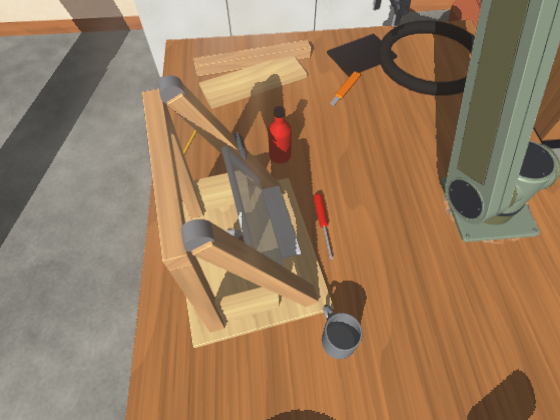

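View pics/top0.png

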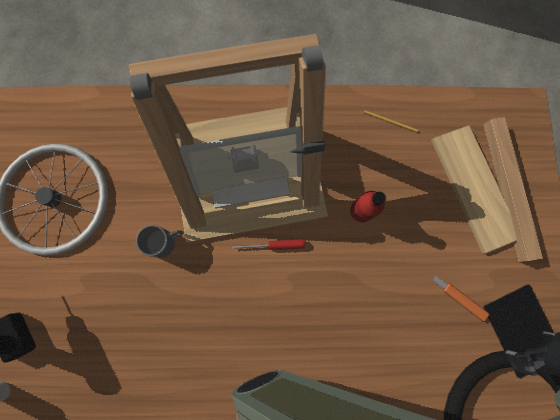

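The scene view shows the guard at columns 150–330, with the dark pointer near (240,145) and the lip near (285,240). The top view shows the pointer near (310,148), the lip at (215–290, 178–205), the flask at (370,205), the mug at (155,240) and the driver at (235–305, 244). I'll zoom in on both.

```bash
python3 - <<'E'
import cv2,numpy as np
a=cv2.imread("pics/top0.png")[100:245,165:340]; b=cv2.imread("pics/scene0.png")[125:275,200:320]
a=cv2.resize(a,None,fx=2.5,fy=2.5,interpolation=3);b=cv2.resize(b,None,fx=2.9,fy=2.9,interpolation=3)
o=np.zeros((440,790,3),np.uint8);o[:a.shape[0],:a.shape[1]]=a;o[:b.shape[0],440:440+b.shape[1]]=b
cv2.imwrite("pics/crop.png",cv2.convertScaleAbs(o,alpha=1.3,beta=10))
E
```

```text
(no output)
```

View pics/crop.png

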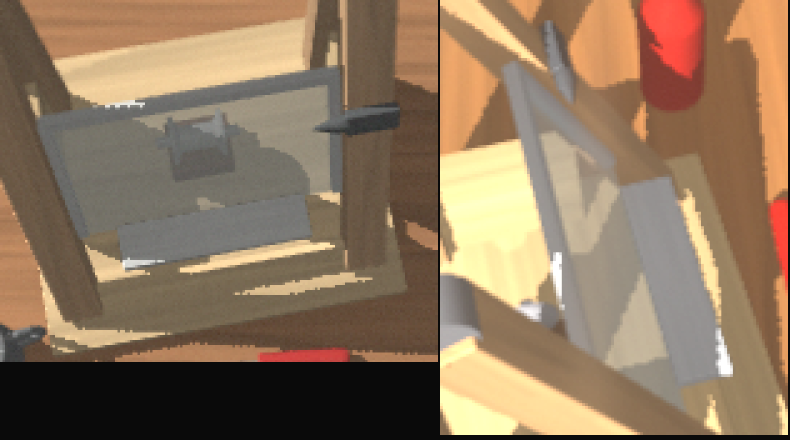

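Pointer tip: top (290.6,150.8), scene (246.2,160.2). Lip front upper corners: top (214.6,208) and (289.4,195.2), scene (300.7,254.3) and (280,186.4). I'll triangulate these.

```bash
cat >h.py <<'E'
import cv2,numpy as np
from scipy.spatial.transform import Rotation as Ro
def ray(c,uv):
    R=cv2.Rodrigues(np.array(c["rvec"],float))[0]
    p=cv2.undistortPoints(np.array([[uv]],float),np.array(c["mtx"],float),np.array(c["D"],float))[0,0]
    d=R.T@np.r_[p,1]; return -R.T@np.ravel(c["tvec"]),d/np.linalg.norm(d)
def tri(obs):
    A=0;b=0;L=[ray(c,uv) for c,uv in obs]
    for o,d in L: P=np.eye(3)-np.outer(d,d);A=A+P;b=b+P@o
    x=np.linalg.solve(A,b); return x,[round(float(np.linalg.norm(np.cross(x-o,d))),1) for o,d in L]
def plane(c,uv,z):
    o,d=ray(c,uv); return o+d*(z-o[2])/d[2]
def proj(c,X):
    return cv2.projectPoints(np.array([X],float),np.array(c["rvec"],float),np.array(c["tvec"],float),np.array(c["mtx"],float),np.array(c["D"],float))[0][0,0]
E
python3 - <<'E'
from h import *
from workcell import calibration
T,S=calibration("top"),calibration("scene")
for n,t,s in [("tip",(290.6,150.8),(246.2,160.2)),("FL",(214.6,207.5),(300.7,254.3)),("FR",(289.4,195.2),(280,186.4)),("BR",(286.2,178.8),(262.8,189.1)),("BL",(212.6,191.2),(283.4,257.8))]:
    x,e=tri([(T,t),(S,s)]); print(n,x.round(1),e)
a,b=plane(T,(326,216),18),plane(T,(183,239.5),18); print(a.round(),b.round(),np.linalg.norm(a-b))
print(plane(T,(367,212),60).round(),plane(T,(155,242),80).round(),plane(T,(236,247),10).round(),plane(T,(304,244),15).round())
E
```

```text
tip [652.3 -24.6 254. ] [2.0, 2.0]
FL [546.3 159.8 130.5] [1.8, 1.8]
FR [576.2 -27.4 135.8] [1.0, 1.0]
BR [618.7 -20.3 139.4] [0.2, 0.2]
BL [586.9 165.4 132.6] [2.4, 2.4]
[ 542. -136.   18.] [479. 259.  18.] 400.1645217260385
[ 546. -241.   60.] [467. 318.  80.] [458. 115.  10.] [465. -73.  15.]
```

The two views agree: yaw is about 9°, the lip underside is at about z = 122 and the pointer tip at about z = 254. I'll come in from the front with closed fingers pitched 20° down, so their upper face is nearly square to the slope. First I'll check IK.

```bash
cat >>h.py <<'E'
a=np.radians(9.1); xf=np.array([np.cos(a),np.sin(a),0]); yf=np.array([-np.sin(a),np.cos(a),0]); Z=np.array([0,0,1.])
t=np.radians(20); zt=np.cos(t)*xf-np.sin(t)*Z; n=np.sin(t)*xf+np.cos(t)*Z
sl=np.sin(np.radians(25))*xf+np.cos(np.radians(25))*Z
def ori(s): return Ro.from_matrix(np.c_[np.cross(s*yf,zt),s*yf,zt]).as_rotvec()
E0=np.array([561,66,122.]); C=E0-11*n+8*zt   # tcp when touching lip
E
python3 - <<'E'
from h import *
from workcell import ctrl,calibration
print(Ro.from_rotvec(ctrl.read_tool_rot()).as_matrix().round(2)); print(ctrl.read_clock(), ctrl.read_contact_force())
c=calibration("wrist");R=cv2.Rodrigues(np.array(c["rvec"],float))[0];print("cam",(-R.T@np.ravel(c["tvec"])).round(),ctrl.read_tcp_pos())
for s in(1,-1):
  for p in (C-25*sl-100*xf+100*Z,C-25*sl-100*xf,C-25*sl,C,C+145*sl): 
    q=ctrl.solve_ik(p,ori(s)); print(s,p.round(),None if q is None else np.round(q,2))
E
```

```text
[[ 0.92  0.38 -0.  ]
 [ 0.38 -0.92  0.  ]
 [ 0.   -0.   -1.  ]]
0.1 [ 0.83453226  0.32226787 -0.31608769]
cam [ 292. -501.  374.] [ 220.48470593 -530.59970598  249.56486436]
1 [456.  49. 186.] None
1 [456.  49.  86.] None
1 [554.  65.  86.] None
1 [565.  67. 109.] [0.04 0.61 2.59 3.02 1.28 1.56]
1 [625.  76. 240.] [0.06 0.26 2.33 2.99 0.68 1.65]
-1 [456.  49. 186.] None
-1 [456.  49.  86.] None
-1 [554.  65.  86.] None
-1 [565.  67. 109.] [ 0.04  0.61  2.59  3.02  1.28 -1.58]
-1 [625.  76. 240.] [ 0.06  0.26  2.33  2.99  0.68 -1.49]
```

```bash
python3 - <<'E'
from h import *
from workcell import ctrl
for td in (25,30,35,40,45,50,55):
  for yw in (0,25,-25):
    t=np.radians(td);b=a+np.radians(yw);d=np.array([np.cos(b),np.sin(b),0]);l=np.array([-np.sin(b),np.cos(b),0])
    zt=np.cos(t)*d-np.sin(t)*Z;n=np.sin(t)*d+np.cos(t)*Z
    C=E0-11*n+6*zt
    o=Ro.from_matrix(np.c_[np.cross(-l,zt),-l,zt]).as_rotvec()
    r=[]
    for p in (C-25*sl-60*d+60*Z,C-25*sl-60*d,C-25*sl,C,C+70*sl,C+145*sl):
      q=ctrl.solve_ik(p,o); r.append(None if q is None else [float(x) for x in np.round(q,1)])
    print(td,yw,*r)
E
```

```text
25 0 None None [0.0, 0.6, 2.6, 3.0, 1.2, -1.6] [0.0, 0.5, 2.6, 3.0, 1.1, -1.6] [0.1, 0.3, 2.4, 3.0, 0.8, -1.5] [0.1, 0.2, 2.3, 3.0, 0.5, -1.4]
25 25 [-0.4, 0.4, 2.5, 2.0, 1.0, -1.3] [-0.4, 0.6, 2.6, 2.1, 1.1, -1.6] [-0.3, 0.6, 2.5, 2.2, 1.1, -1.5] [-0.3, 0.5, 2.4, 2.2, 1.0, -1.4] [-0.2, 0.4, 2.3, 2.1, 0.9, -1.2] [-0.2, 0.3, 2.2, 1.9, 0.8, -0.9]
25 -25 [0.5, 0.4, 2.6, 4.0, 1.0, -1.7] [0.5, 0.6, 2.6, 3.9, 1.2, -1.5] [0.4, 0.6, 2.5, 3.8, 1.1, -1.6] [0.4, 0.5, 2.5, 3.9, 1.0, -1.7] [0.4, 0.4, 2.4, 4.0, 0.8, -1.9] [0.4, 0.3, 2.2, 4.2, 0.7, -2.2]
30 0 None None [0.0, 0.5, 2.6, 3.0, 1.0, -1.6] [0.0, 0.4, 2.5, 3.0, 0.9, -1.5] [0.1, 0.3, 2.4, 3.0, 0.6, -1.5] [0.1, 0.2, 2.2, 2.9, 0.3, -1.4]
30 25 [-0.4, 0.3, 2.5, 1.9, 0.9, -1.2] [-0.4, 0.5, 2.5, 2.1, 1.0, -1.5] [-0.3, 0.5, 2.4, 2.2, 0.9, -1.4] [-0.3, 0.5, 2.4, 2.1, 0.9, -1.3] [-0.2, 0.3, 2.3, 2.0, 0.8, -1.0] [-0.2, 0.3, 2.1, 1.7, 0.7, -0.7]
30 -25 [0.5, 0.3, 2.5, 4.1, 0.9, -1.9] [0.5, 0.5, 2.6, 4.0, 1.0, -1.6] [0.4, 0.5, 2.5, 3.9, 0.9, -1.7] [0.4, 0.5, 2.4, 3.9, 0.9, -1.8] [0.4, 0.3, 2.3, 4.1, 0.7, -2.0] [0.3, 0.2, 2.2, 4.4, 0.6, -2.4]
35 0 [0.
[... 1875 characters left out ...]
.4, 1.6, 0.5, -0.8] [-0.1, 0.4, 2.3, 1.7, 0.5, -0.7] [-0.1, 0.3, 2.2, 1.5, 0.4, -0.5] [-0.1, 0.3, 2.1, 1.1, 0.5, -0.1] [-0.1, 0.2, 1.9, 0.8, 0.6, 0.3]
50 -25 None [0.4, 0.3, 2.4, 4.4, 0.4, -2.2] [0.3, 0.4, 2.3, 4.4, 0.4, -2.3] None None None
55 0 [0.0, 0.1, 2.3, 0.6, 0.1, 0.9] [0.0, 0.2, 2.4, 2.7, 0.1, -1.2] [0.1, 0.3, 2.3, 2.5, 0.1, -1.0] [0.1, 0.3, 2.2, 1.3, 0.1, 0.2] [0.1, 0.2, 2.1, 0.2, 0.2, 1.3] [0.1, 0.2, 1.9, 0.1, 0.4, 1.4]
55 25 [-0.2, 0.2, 2.2, 1.0, 0.5, -0.1] [-0.2, 0.3, 2.3, 1.4, 0.4, -0.5] [-0.1, 0.3, 2.2, 1.4, 0.4, -0.4] [-0.1, 0.3, 2.2, 1.2, 0.4, -0.2] [-0.1, 0.3, 2.0, 0.8, 0.5, 0.2] [-0.1, 0.2, 1.9, 0.6, 0.6, 0.5]
55 -25 None None None None None [0.2, 0.2, 1.9, -0.6, 0.6, 2.5]
```

Pitch 30° with yaw +25° keeps clear of joint limits and singularities. I'll retract and raise the arm, sweep it clear of the flask, then take a wrist-camera look.

```bash
cat >>h.py <<'E'
t=np.radians(30);b=a+np.radians(25);d=np.array([np.cos(b),np.sin(b),0]);l=np.array([-np.sin(b),np.cos(b),0])
zt=np.cos(t)*d-np.sin(t)*Z;n=np.sin(t)*d+np.cos(t)*Z
C=E0-11*n+6*zt
O=Ro.from_matrix(np.c_[np.cross(-l,zt),-l,zt]).as_rotvec()
pre=C-25*sl-60*d
E
python3 - <<'E'
from h import *
from workcell import ctrl,get_image
q=np.array(ctrl.solve_ik(pre+60*Z,O)); q0=ctrl.read_q()
ctrl.gripper_to(0)
w=q.copy();w[1]-=.25;w[0]=q0[0]; ctrl.move_j(list(w)); print(ctrl.read_tcp_pos())
w[0]=q[0]; ctrl.move_j(list(w)); print(ctrl.read_tcp_pos())
ctrl.move_pose(list(pre+60*Z),O)
print(ctrl.read_tcp_pos(),pre,ctrl.read_clock(),ctrl.read_contact_force())
o=np.hstack([get_image("wrist"),get_image("scene")[:,100:340]]); cv2.imwrite("pics/w1.png",o[...,::-1])
E
```

```text
[ 372.66212582 -315.80822037  257.12026577]
[486.73612782  36.19224679 256.73957572]
[500.78206275  30.00058385 146.95257988] [500.63229813  30.52029934  86.81602588] 4.45 [ 0.76685833 -0.28113527  0.27616596]
```

View pics/w1.png

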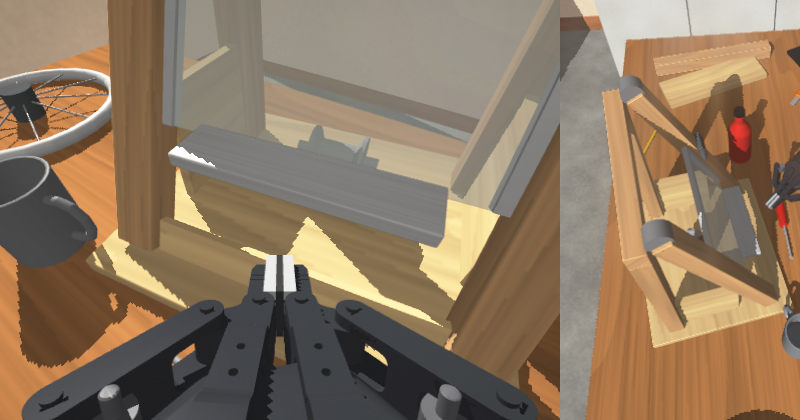

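The wrist view shows the lip clearly, with its lower front edge running from about (172,166) to (437,247) and the closed fingers at (280,270) in front of it. The scene view shows the flask and mug untouched. I'll check my lip estimate by projection, then go in below the lip and feel upward.

```bash
python3 - <<'E'
from h import *
from workcell import ctrl,calibration
c=calibration("wrist"); L,Rr=proj(c,E0+95*yf),proj(c,E0-95*yf); print(L,Rr)
if max(abs(L-[172,166]).max(),abs(Rr-[437,247]).max())<12:
    r=[ctrl.movel(list(pre),vel=80,contact_N=5)]
    if not r[0]: r.append(ctrl.movel(list(C-25*sl),vel=50,contact_N=5))
    if not any(r): r.append(ctrl.movel(list(C+15*sl),vel=15,contact_N=2.5))
    p=ctrl.read_tcp_pos(); print(r,p,(p-C)@sl,p-C,ctrl.read_clock(),ctrl.read_contact_force())
E
```

```text
[174.59509708 178.33352895] [428.23454215 265.96963531]
```

```bash
python3 - <<'E'
from h import *
from workcell import ctrl,calibration
c=calibration("wrist")
for s in (1,-1): print(plane(c,(172,166) if s>0 else (437,247),125).round(1),(E0+s*95*yf).round(1),proj(c,E0+s*95*yf+12*Z))
r=[ctrl.movel(list(pre),vel=80,contact_N=5)]
if not r[0]: r.append(ctrl.movel(list(C-25*sl+6*d),vel=50,contact_N=5))
if not any(r): r.append(ctrl.movel(list(C+20*sl+6*d),vel=20,contact_N=2.5))
p=ctrl.read_tcp_pos(); print(r,(p-C)@sl,p-C,ctrl.read_clock(),ctrl.read_contact_force())
E
```

```text
[553.3 169.7 125. ] [546.  159.8 122. ] [170.5960029  166.24961802]
[590.6 -28.1 125. ] [576.  -27.8 122. ] [435.84024039 254.59049103]
[False, False, True] 2.774480232016737 [4.90226875 3.51267744 0.54504529] 8.2333 [-0.25550865  0.50699398 -0.73144473]
```

```bash
python3 - <<'E'
from h import *
from workcell import ctrl,calibration,get_image
p=ctrl.read_tcp_pos()
for k in range(3):
    ctrl.movel(list(p+(k+1)*8*sl),vel=25); print(ctrl.read_tcp_pos()[2],ctrl.read_contact_force(),ctrl.read_clock())
o=np.hstack([get_image("wrist"),get_image("scene")[:,100:340]]); cv2.imwrite("pics/w2.png",o[...,::-1])
E
```

```text
116.40453028266934 [-5.78631454 -1.87193612  0.86568632] 8.725
123.49473473545136 [-7.36785398 -1.88853417  1.18290304] 9.1917
130.67114473106443 [-6.83931893 -0.49783105  0.94672594] 9.6583
```

View pics/w2.png

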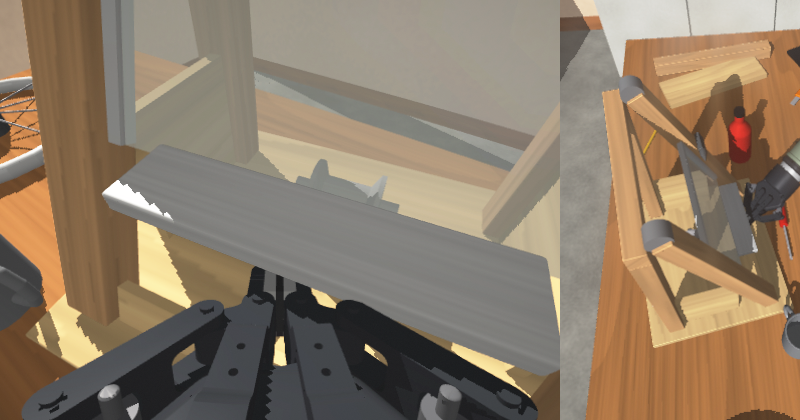

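The fingertips are under the lip, whose left front corner is at about (103,193). The force is mostly along −x, so I need to check whether the window actually moved, using the top and scene views.

```bash
python3 - <<'E'
from h import *
from workcell import get_image,calibration,ctrl
A=cv2.cvtColor(get_image("top"),4);B=cv2.cvtColor(get_image("scene"),4)
cv2.imwrite("pics/top2.png",A);cv2.imwrite("pics/scene2.png",B)
k=dict(interpolation=3)
a1=cv2.resize(A[120:240,180:320],None,fx=2.8,fy=2.8,**k);b1=cv2.resize(B[125:275,200:320],None,fx=2.9,fy=2.9,**k)
o=np.zeros((440,790,3),np.uint8);o[:a1.shape[0],:a1.shape[1]]=a1;o[:b1.shape[0],440:440+b1.shape[1]]=b1
cv2.imwrite("pics/crop2.png",cv2.convertScaleAbs(o,alpha=1.3,beta=10))
c=calibration("wrist")
FL,FR=np.array([546.3,159.8,134.]),np.array([576.2,-27.4,134])
for s in (0,10,20,25): print(s,proj(c,FL+s*sl).round(),proj(c,FR+s*sl).round())
E
```

```text
0 [111. 240.] [515. 422.]
10 [110. 224.] [530. 404.]
20 [109. 206.] [546. 385.]
25 [108. 197.] [555. 375.]
```

View pics/crop2.png

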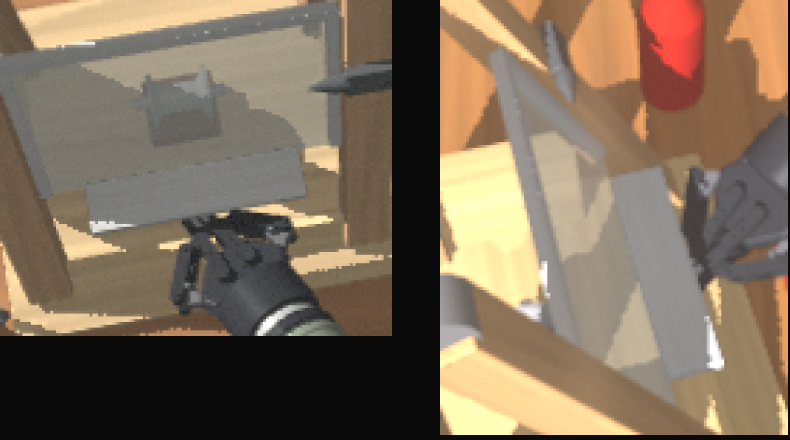

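The window has risen about 22 mm (lip front right corner at top (289.3,190.4)). The finger shoulder may be against the lip's front face, so I'll back out 9 mm along the fingers and then push on.

```bash
python3 - <<'E'
from h import *
from workcell import ctrl
p=ctrl.read_tcp_pos()
ctrl.movel(list(p-9*zt-4*n),vel=40); print(ctrl.read_contact_force())
p=ctrl.read_tcp_pos()
r=ctrl.movel(list(p+12*sl),vel=20,contact_N=2.5); p=ctrl.read_tcp_pos(); print(r,p,ctrl.read_contact_force())
for k in range(3):
    ctrl.movel(list(p+(k+1)*8*sl),vel=25); print(ctrl.read_tcp_pos(),ctrl.read_contact_force(),ctrl.read_clock())
E
```

```text
[-0.08037852 -0.41373255  0.14802142]
True [568.34427608  66.14376186 137.69958299] [-0.39463508 -0.20655165 -0.06711993]
[571.49963488  66.74119297 144.77994807] [-1.46384812  0.85162243 -3.42232766] 11.2333
[575.34281934  67.3278528  152.90789984] [-1.10520506  0.39667992 -2.84239051] 11.7
[578.65421073  67.87064642 160.06960637] [-1.66699104  1.00245019 -3.19438929] 12.1667
```

The reaction is now a proper upward push, about 3.5 N down on the fingers. I'll push further, then measure the lip against the pointer.

```bash
python3 - <<'E'
from h import *
from workcell import ctrl,get_image
p=ctrl.read_tcp_pos()
for k in range(2):
    ctrl.movel(list(p+(k+1)*33*sl),vel=40); print(ctrl.read_tcp_pos(),ctrl.read_contact_force(),ctrl.read_clock())
A=cv2.cvtColor(get_image("top"),4);B=cv2.cvtColor(get_image("scene"),4);W=cv2.cvtColor(get_image("wrist"),4)
for m,i in zip(("top3","scene3","wrist3"),(A,B,W)): cv2.imwrite(f"pics/{m}.png",i)
k=dict(interpolation=3)
o=np.zeros((600,800,3),np.uint8)
o[:360,:420]=cv2.resize(A[110:230,180:320],None,fx=3,fy=3,**k);o[:435,425:785]=cv2.resize(B[120:265,200:320],None,fx=3,fy=3,**k)
o[365:575,0:280]=cv2.resize(W,(280,210))
cv2.imwrite("pics/crop3.png",cv2.convertScaleAbs(o,alpha=1.3,beta=10))
E
```

```text
[592.75267682  70.14576193 190.56885174] [-1.3202558   0.1146454  -1.24057274] 13.1583
[606.48788719  72.31862582 220.4036901 ] [-0.60342276  0.54233229 -1.92506865] 14.1333
```

View pics/crop3.png

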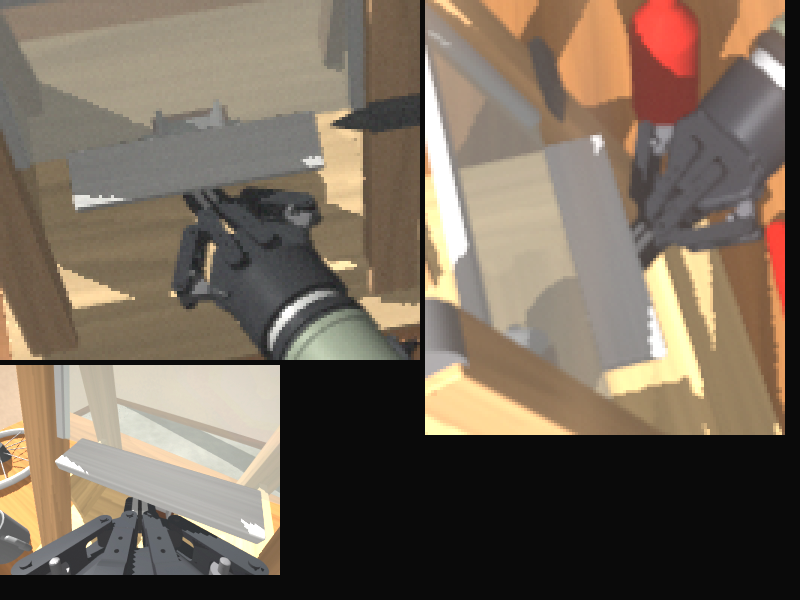

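Top view: lip front corners at (205.3,180) and (287.7,164.7), back corners at (203.3,162.3) and (284,147). Scene view: front corners at (279.3,239) and (260,165), back corners at (261.7,243.3) and (240,169).

```bash
python3 - <<'E'
from h import *
from workcell import calibration,ctrl
T,S,W=[calibration(k) for k in("top","scene","wrist")]
X={}
for m,t_,s in [("tip",(290.6,150.8),(246.2,160.2)),("FL",(205.3,180),(279.3,239)),("FR",(287.7,164.7),(260,165)),("BR",(284,147),(240,169)),("BL",(203.3,162.3),(261.7,243.3))]:
    x,e=tri([(T,t_),(S,s)]); print(m,x.round(1),e); X[m]=x
# predicted vs start
print(((X["FL"]+X["FR"])/2-[561,66,134]).round(1), ctrl.read_tcp_pos())
# lines of lip top vs. tip: frame x offset
print((X["tip"]-X["FR"])@xf,(X["tip"]-X["FR"])@yf)
# tip z refined: tip must be 12mm past lip end? print tip at several z by each camera
for z in (248,254,260): print(z,plane(T,(290.6,150.8),z).round(1),plane(S,(246.2,160.2),z).round(1))
E
```

```text
tip [652.3 -24.6 254. ] [2.0, 2.0]
FL [593.3 167.8 230.4] [0.3, 0.3]
FR [622.9 -18.  241.8] [2.6, 2.6]
BR [666.9 -10.9 240.6] [0.8, 0.8]
BL [632.  173.9 232.2] [2.8, 2.8]
[ 47.1   8.9 102.1] [606.4864605   72.18408764 220.30131882]
27.93610387196761 -11.158701882091119
248 [656.2 -25.7 248. ] [650.8 -28.3 248. ]
254 [654.2 -25.3 254. ] [650.5 -23.4 254. ]
260 [652.2 -25.  260. ] [650.2 -18.6 260. ]
```

The lip near the pointer (the same local bias affects both) needs about 24 mm more height. I'll push 23 mm up, back off, and verify with the wrist camera.

```bash
python3 - <<'E'
from h import *
from workcell import ctrl,get_image,calibration
import pickle
p=ctrl.read_tcp_pos()
ctrl.movel(list(p+23/np.cos(np.radians(25))*sl),vel=20); ctrl.wait(.2); p=ctrl.read_tcp_pos(); print(p,ctrl.read_contact_force())
ctrl.movel(list(p-20*sl-3*d),vel=60); p=ctrl.read_tcp_pos()
for k in (110,90,70):
    try: ctrl.movel(list(p-k*d),vel=100);break
    except ctrl.MotionError as e: print(k,e)
c=calibration("wrist");W=get_image("wrist")
pickle.dump(c,open("c4.pkl","wb"));A=get_image("top");B=get_image("scene")
for m,i in zip(("top4","scene4","wrist4"),(A,B,W)): cv2.imwrite(f"pics/{m}.png",i[...,::-1])
A,B,W=[i[...,::-1] for i in (A,B,W)]
o=np.zeros((600,800,3),np.uint8);o[:420,:560]=W
o[:285,560:]=cv2.resize(A[115:210,250:330],None,fx=3,fy=3,interpolation=3);o[285:585,560:]=cv2.resize(B[120:220,220:300],None,fx=3,fy=3,interpolation=3)
cv2.imwrite("pics/crop4.png",o); print(proj(c,[652.3,-24.6,254]),ctrl.read_tcp_pos(),ctrl.read_clock())
E
```

```text
[617.14119678  73.96457564 243.46361248] [-1.17931208  1.16185511 -2.41008106]
[447.87055931 128.8120952 ] [516.22503676   9.23592817 226.16034517] 17.8167
```

View pics/crop4.png

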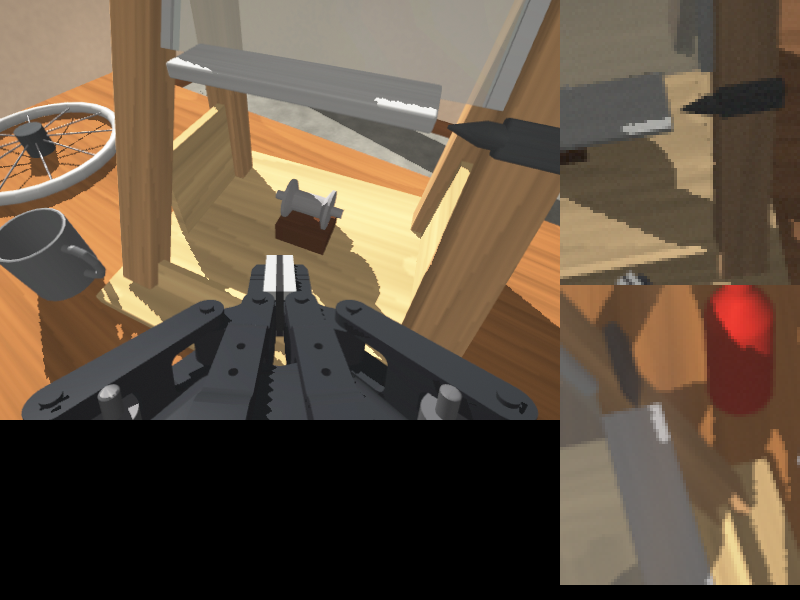

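In the wrist view the pointer tip is at (449,127), matching its projection (448,129). The lip's right front lower corner is at about (434.5,132) and its upper one at (438,111). I'll triangulate both across the views.

```bash
python3 - <<'E'
from h import *
import pickle
from workcell import calibration
T,S=calibration("top"),calibration("scene");W=pickle.load(open("c4.pkl","rb"))
print("cam",ray(W,(0,0))[0].round())
tip,e=tri([(T,(290.6,150.8)),(S,(246.2,160.2)),(W,(449,127))]);print("tip",tip.round(1),e)
print("tip TW",tri([(T,(290.6,150.8)),(W,(449,127))]),"SW",tri([(S,(246.2,160.2)),(W,(449,127))]))
print("FRlow TW",tri([(T,(286.7,158.5)),(W,(434.5,132))]))
print("FRup SW",tri([(S,(252,159.3)),(W,(438.5,111))]),"TW",tri([(T,(287,156)),(W,(438.5,111))]))
# lip lower corner at tip's height (aligned): frame plane x relative to tip: lip front edge in vertical plane
o,dr=ray(W,(434.5,132))
for X in (20,16,24): # edge is X mm in front of tip in frame x
    lam=((tip-X*xf-o)@xf)/(dr@xf); P=o+lam*dr; print(X,P.round(1),"dz",P[2]-tip[2])
o2,d2=ray(W,(170,77)); print("left low", [(o2+d2*(((tip-X*xf-o2)@xf)/(d2@xf))).round(1) for X in (16,20,24)])
E
```

```text
cam [460. -30. 356.]
tip [652.2 -24.5 254.9] [1.8, 2.2, 0.5]
tip TW (array([654.0173974 , -25.003595  , 254.46471385]), [0.3, 0.3]) SW (array([650.8336716 , -23.92416585, 255.18271042]), [1.2, 1.2])
FRlow TW (array([634.99584708, -17.61587157, 258.7327594 ]), [1.6, 1.6])
FRup SW (array([637.62777678, -15.17638411, 268.73605277]), [1.9, 1.9]) TW (array([636.91046441, -16.41793292, 270.48965558]), [0.2, 0.2])
20 [631.1 -19.4 261.1] dz 6.186005317505845
16 [635.1 -19.2 258.9] dz 3.960595686933658
24 [627.1 -19.7 263.3] dz 8.411414948077976
left low [array([604.8, 170.3, 255.7]), array([601.5, 165.7, 258. ]), array([598.1, 161.2, 260.3])]
```

Estimates put the lip underside about +3 to +4 mm above the tip, which is within tolerance. For a firmer check I'll look for a reachable wrist view closer to level.

```bash
cat >v.py <<'E'
from h import *
from workcell import ctrl,calibration
c=calibration("wrist");Rc=cv2.Rodrigues(np.array(c["rvec"],float))[0];tc=np.ravel(c["tvec"])
Rt=Ro.from_rotvec(ctrl.read_tool_rot()).as_matrix();pt=ctrl.read_tcp_pos()
RR=Rc@Rt; tt=Rc@pt+tc            # tool->cam
tip=np.array([652.2,-24.5,254.7]);best=[]
K=np.array(c["mtx"])
for td in range(0,35,5):
  for yw in (-5,10,25,40,55,70):
    t=np.radians(td);b=a+np.radians(yw);d_=np.array([np.cos(b),np.sin(b),0]);l_=np.array([-np.sin(b),np.cos(b),0])
    z_=np.cos(t)*d_-np.sin(t)*Z;M=np.c_[np.cross(-l_,z_),-l_,z_];o=Ro.from_matrix(M).as_rotvec()
    for x in range(400,530,20):
      for y in range(-80,60,20):
        for z in range(100,240,20):
          p=np.array([x,y,z])
          R=RR@M.T;X=R@(tip-p)+tt;cam=p-M@RR.T@tt
          u=K@X/X[2]
          if X[2]<80 or not(60<u[0]<500 and 25<u[1]<390): continue
          best.append((abs(cam[2]-250),td,yw,x,y,z,u.round()[:2],cam.round()))
best.sort(key=lambda r:r[0]);k=0
for r in best[:4000]:
    _,td,yw,x,y,z,u,cam=r
    t=np.radians(td);b=a+np.radians(yw);d_=np.array([np.cos(b),np.sin(b),0]);l_=np.array([-np.sin(b),np.cos(b),0])
    z_=np.cos(t)*d_-np.sin(t)*Z;o=Ro.from_matrix(np.c_[np.cross(-l_,z_),-l_,z_]).as_rotvec()
    q=ctrl.solve_ik([x,y,z],o)
    if q is not None: print(r,np.round(q,2)); k+=1
    if k>7: break
E
python3 v.py
```

```text
(np.float64(1.9241962704077764), 5, 10, 520, -80, 160, array([267.,  79.]), array([ 410., -118.,  248.])) [-0.68  0.69  2.58  2.13  1.55 -1.68]
(np.float64(1.9241962704077764), 5, 10, 520, -60, 160, array([292.,  78.]), array([410., -98., 248.])) [-0.62  0.7   2.61  2.19  1.58 -1.71]
(np.float64(1.9241962704077764), 5, 25, 400, -80, 160, array([367.,  81.]), array([ 303., -146.,  248.])) [-1.06  0.7   2.6   1.51  1.47 -1.73]
(np.float64(1.9241962704077764), 5, 25, 420, -80, 160, array([360.,  81.]), array([ 323., -146.,  248.])) [-1.    0.69  2.57  1.56  1.48 -1.69]
(np.float64(1.9241962704077764), 5, 25, 420, -60, 160, array([380.,  81.]), array([ 323., -126.,  248.])) [-0.96  0.7   2.61  1.6   1.49 -1.74]
(np.float64(1.9241962704077764), 5, 25, 440, -80, 160, array([353.,  80.]), array([ 343., -146.,  248.])) [-0.94  0.68  2.54  1.61  1.49 -1.65]
(np.float64(1.9241962704077764), 5, 25, 440, -60, 160, array([373.,  80.]), array([ 343., -126.,  248.])) [-0.9   0.69  2.58  1.65  1.49 -1.7 ]
(np.float64(1.9241962704077764), 5, 25, 460, -80, 160, array([345.,  80.]), array([ 363., -146.,  248.])) [-0.89  0.68  2.51  1.66  1.49 -1.62]
```

```bash
python3 - <<'E'
from h import *
from workcell import ctrl,calibration,get_image
import pickle
t=np.radians(5);z_=np.cos(t)*d-np.sin(t)*Z
ctrl.move_pose([460,-80,160],Ro.from_matrix(np.c_[np.cross(-l,z_),-l,z_]).as_rotvec())
c=calibration("wrist");W=get_image("wrist");pickle.dump(c,open("c5.pkl","wb"))
u=proj(c,[652.2,-24.5,254.7]);print(u,ctrl.read_clock())
cv2.imwrite("pics/wrist5.png",W[...,::-1]);x,y=int(u[0])-130,max(int(u[1])-60,0);print(x,y)
cv2.imwrite("pics/crop5.png",cv2.resize(W[y:y+120,x:x+190,::-1],None,fx=4,fy=4,interpolation=cv2.INTER_CUBIC))
E
```

```text
[345.09640831  80.63089721] 18.675
215 20
```

View pics/crop5.png

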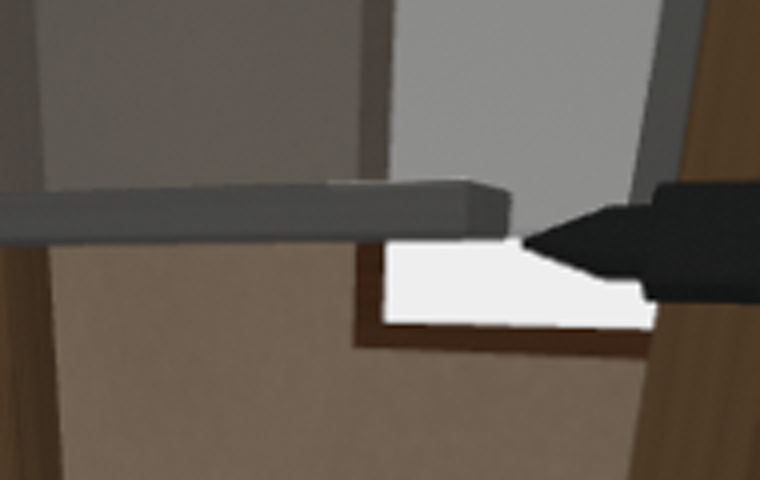

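At camera height the lip underside is at crop row 240 and the pointer tip at row 243. The 12 mm lip thickness spans 58 rows, so the lip is less than 1 mm above the tip. The hand is clear, so I'll hand in.

```bash
python3 -c "
from workcell import ctrl
ctrl.wait(.3);print(ctrl.sign_off())"
```

```text
the job is handed in; nothing more can be done
None
```

The job is handed in at about 19 s on the robot's clock: the window's lip underside is within about 1 mm of the pointer tip by the last wrist picture, and the hand is clear of everything; the flask and mug looked untouched in the pictures, but I made no final check on the screwdriver.

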